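# Load the gauge block into the sprung nest

## Robot

A 6-joint arm with a two-finger parallel gripper is mounted at the origin on a cart in front of the work surface, level with it; the furniture and walls round the work are solid. World frame = base frame: x ahead of the robot, y to its left, z up, the work surface at z = 0. Lengths are in m, angles in rad, forces in N, time in s.
With the tool pointing down it reaches from about 0.275 to 0.85 m from the base axis. Payload 5.2 kg.
Tool frame: the origin (TCP) lies at the centre of the arm's flange, where the gripper is bolted on; the fingertips stand 173 mm ahead of it and the grasp point (between the pads) lies 155 mm ahead of it; z points along the fingers, y is the line along which they close (so a half turn about z gives the same grasp; the last joint's range is limited). The gripper opens to 85 mm and grips with 20 to 120 N. Pads are 22 mm wide; open, the fingers measure 114 mm over their backs; the gripper's body (76 mm by 85 mm) begins 54 mm behind the grasp point. The pads swing forward as they close: fully open they stand 13 mm farther back than shut.
Start: joints at [-1.351, 0.259, 1.535, -0, 1.348, -0.203], TCP at [0.226, -0.502, 0.405] pointing down, gripper open.
Joint ranges: [-3.14, 3.14], [-0.91, 2.08], [0.19, 2.58], [-1.22, 4.36], [0.22, 2.71], [-3.12, 3.12]. Speed limits (rad/s): [2.57, 2.57, 3.14, 3.14, 3.14, 3.14].

## Interface

Orientations are given as a unit quaternion [w, x, y, z].
In Python, from cell import manip, grab_frame, finder gives the robot as it stands.
- The arm moves only by the tool step_arm, never from a script. Its argument "steps" is a list of rows, each a list of 2 entries, a list of its own where there are three numbers: the shift along the tool's x, y, z in units of 40 mm (1.0 is 40 mm), then the turn, a rotation vector about the tool's x, y, z in units of 6 degrees (1.0 is 6 degrees). In form: [[[dx, dy, dz], [wx, wy, wz]], ...]. A call has 1 to 10 rows; each row is the pose to reach, as a shift and turn from the pose commanded when the call began, along the tool's axes at that moment; what a row does not reach only later rows make up. A row lasts 1/12 s, in which the tool goes at most 41.7 mm and 7.16 degrees, less where a joint would pass 70% of its speed; a pose out of reach is approached as far as the arm can. A call with a gripper value outside its range is refused whole. "jaw" is the closure, from -1 (fully open) to 1 (shut), set as the call begins (left out, the last holds). The fingers move at their own pace and stop on an object; "newtons" is the grip in N (left out, the last holds). Time passes only in rows, so rows that repeat a pose let the fingers close. It gives the time, the measured TCP pose, the force, the opening and the grip force at its end, in the units of the state.
- manip.read_state(): the state, without advancing time (a new reading comes with each control period).
- grab_frame(name): name is "side" or "top" or "wrist"; returns a dict with "img" (384x512x3 uint8, red, green, blue), "fx", "fy", "cx", "cy" (pixels), "R" (3x3) and "t" (3): a world point X has camera coordinates R X + t. Camera axes: x right, y down, z forward; pixel columns grow to the right and rows downward; lengths in m; the calibration is good to about 2 mm. A picture is of the moment at which its call begins. There is no depth.
- manip.hand_in(): hands the job in; it is judged then, once.
Trained networks look in a picture, given as the dict that the camera call returned (one of the last four; its "shot" number tells which), for a name from the list of things; names that differ only in an ending like _2 or _b are one class to them, and where a whole thing is asked for, a point or a joint stands for the part that bears it (a point fixed in the world has none). Each returns a list of dicts, best first, with "confidence" (0 to 1); they miss things now and then, are a little off and sometimes report something else, mostly with a low value. They report only what shows in the picture. A call takes as long as a camera call. They do not tell look-alikes from the thing itself.
- finder.spot_in(picture, query): "extent" ([left, top, right, bottom] in pixels, round what is visible of it).
- finder.cut_out(picture, query): "pixels" (384x512 bool, what is visible of it) and "extent" ([left, top, right, bottom] in pixels, round what is visible of it).
- finder.mark_of(picture, query): "at" ([column, row] in pixels: a listed point, or the origin of a listed thing).
The state is a dict: "time_s": time; "qpos": joint angles; "qd": joint speeds; "joint_efforts": joint torques, N m; "tool_pos": TCP position; "ee_rot": TCP orientation; "ft_force": force on the tool from outside, world axes, zero at the start; "ft_torque": the same for the moment, N m; "gripper_width": opening from 0.0 (shut) to 1.0 (fully open); "grip_force": force on a finger pad.
Only numpy, scipy, OpenCV 4.12 (cv2) and the standard library are available. Lean on these libraries where they do the work, as an engineer would, in place of code of your own. Each camera call takes 0.05 s, during which the arm holds its last target. There are 200 camera calls.

## Task

Swing the nest's dust cover well aside on its pin so that the glass port is uncovered. Then take the small steel block, press the sprung carriage back with it, lower it into the gap and let go, so that it stays clamped lengthwise between the low anvil and the carriage, flat on the base and centred over the port. Leave the vial, the loupe and the mirror mount standing where they are.

Things in the scene. Friction and masses are not known exactly. Their poses are not given: they have to be found in the camera images.
- nest: Fixed measuring nest: painted grey base plate with fixtures. Origin on the table, z up, x = direction in which the carriage is pressed back. In its frame, mm: base x -76..100, y -50..46, top (nest floor) z 12. Block's clamped place: centre (0, 0), length along x, underside z 12. Both sides (y) of the gap are open for fingers. Guide rails x 30..66, y +-20..26, top z 17.
- anvil_face (a point): Middle of the top edge of the low steel anvil's face, at nest (-20, 0, 24) mm. The anvil spans nest x -36..-20, y -14..14, z 12..24; the face looks to the nest's +x. The faces of anvil and carriage are polished and slippery.
- port (a point): Centre of the glass port, 14 mm in diameter, flush in the nest floor at nest (-9, 0, 12) mm.
- housing (a point): Centre of the top of the fixed spring housing behind the carriage, at nest (81, 0, 50) mm; it spans x 66..96, y -26..26; screw heads to z 53. Two rods move out of its back to x 137 at most.
- carriage (a joint): Dark steel sprung carriage. 0 = at rest, its face at nest x 4 mm (24 mm gap to the anvil); grows as it is pressed to the nest's +x, stop at 0.034 m; 0.016 with the 40 mm block clamped. Its spring returns it: 4.5 N at rest, 7 N at 0.016, 9.6 N at the stop. Moving it fast adds a little drag.
- carriage_face (a point): Middle of the top edge of the carriage's flat front face. Face 36 mm wide (nest y -18..18), z 12.5..61.5 mm, so it stands 37 mm higher than the anvil: the block, held just above the anvil's top, can push it back before being lowered. A block let go above the floor stays clamped up there: lower it right down first.
- cover (a joint): Black flat dust cover turning about a vertical pin. 0 = its 24 mm disc lies over the port; grows as it swings clockwise seen from above (free end towards the nest's -x, over the anvil), stop at 1.5 rad; clear of the nest from 0.8 rad. Light friction, 0.02 N m; stays where it is left. Plate 4 mm thick, z 25..29 mm.
- cover_pin (a point): The cover's pivot pin on the underside of the cover, at nest (-36, 34, 25) mm; its screw head reaches z 32 mm.
- cover_knob (a point): Centre of the top of the upright knob at the cover's free end, a steel pin 10 mm in diameter, z 29..51 mm, 76 mm from the pivot; with the cover at 0 it stands at nest (-18, -40) mm. It can be pushed sideways with closed fingertips from its carriage side.
- block: Small bare ground steel block, 40 (x) x 25 (y) x 25 (z) mm, about 0.19 kg, lying loose on the dark bench mat (its top 2 mm above the table). Origin at the centre of its underside, x along its length. Grasp across the 25 mm.
- vial: Amber glass vial with black cap, 23 mm in diameter, 52 mm tall, standing; bystander. Origin at the centre of its underside.
- loupe: Black eyepiece loupe, 36 mm in diameter, 48 mm tall, standing; bystander. Origin at the centre of its underside.
- mirror: Black square mirror mount, 36 x 36 x 36 mm, standing; bystander. Origin at the centre of its underside.
There are look-alikes about, which are no part of the job. There is more than one size of the block; the one meant has the size given above.

How it is judged:
By the outcome, as a careful person would: the job done as asked, in the order asked, and still so for the second after the job is handed in, with the robot touching nothing.
It also fails if it takes over 53 s, if anything falls off the work surface, if the arm or the gripper's body presses on something with over 40 N, if the wrist force passes 120 N, or if a joint passes its speed limit or range.

## Working session

There is one attempt and no reset: what is moved stays moved. The work goes in short steps, Python scripts to look and compute and a tool call to move; the robot and the scene stay as the last step left them, time stands still between calls to the robot, and variables do not carry over. Pictures are saved under pics/ and viewed, at most 10 in all, crops included, and the job is handed in when it is done.

Besides the shell and the picture viewer there is one more tool, called after "Request:" as name([rows], argument=value, ...), one row to a line, values as JSON. step_arm: Moves the arm, as the interface text tells. Its arguments: {"type":"object","properties":{"steps":{"type":"array"},"jaw":{"type":"number"},"newtons":{"type":"number"}},"required":["steps"]}

```bash
mkdir -p pics
cat > h.py <<'E'
import numpy as np, cv2
from cell import manip, grab_frame, finder
from scipy.spatial.transform import Rotation as Ro
def save(f,name,crop=None,s=1):
    im=f["img"][:,:,::-1]
    if crop: im=im[crop[1]:crop[3],crop[0]:crop[2]]
    cv2.imwrite("pics/"+name,cv2.resize(im,None,fx=s,fy=s,interpolation=cv2.INTER_CUBIC))
def P(f):
    K=np.array([[f["fx"],0,f["cx"]],[0,f["fy"],f["cy"]],[0,0,1]])
    return K@np.c_[np.array(f["R"]),np.array(f["t"])]
def tri(obs):
    A=[]
    for f,(u,v) in obs:
        p=P(f);A+= [u*p[2]-p[0],v*p[2]-p[1]]
    A=np.array(A);return np.linalg.lstsq(A[:,:3],-A[:,3],rcond=None)[0]
def atz(f,uv,z):
    p=P(f);u,v=uv
    A=np.array([u*p[2]-p[0],v*p[2]-p[1]])
    return np.r_[np.linalg.solve(A[:,:2],-A[:,3]-A[:,2]*z),z]
def proj(f,X):
    q=P(f)@np.r_[X,1];return q[:2]/q[2]
E
cat > a.py <<'E'
from h import *
np.set_printoptions(precision=4,suppress=True)
T=grab_frame("top");S=grab_frame("side");
save(T,"top1.png",None,1.5);save(S,"side1.png",None,1.5)
for n in "nest anvil_face port housing carriage_face cover_pin cover_knob block vial loupe mirror".split():
    for c,f in(("T",T),("S",S)):
        print(n,c,[(np.round(r["at"],1),round(r["confidence"],2)) for r in finder.mark_of(f,n)[:4]])
for n in ["block"]:
    for c,f in(("T",T),("S",S)):
        print(n,c,[(np.round(r["extent"],1),round(r["confidence"],2)) for r in finder.spot_in(f,n)[:5]])
s=manip.read_state();print(s)
for f in (T,S):print(-np.array(f["R"]).T@np.array(f["t"]),f["R"][2])
E
python3 a.py
```

```text
nest T [(array([202.4, 217.9]), 0.89)]
nest S [(array([234.2, 175.3]), 0.61), (array([222.3, 199.6]), 0.6)]
anvil_face T [(array([209.1, 206.7]), 0.6)]
anvil_face S [(array([229.7, 192.8]), 0.74)]
port T [(array([205.9, 210.7]), 0.98)]
port S [(array([222.9, 196. ]), 0.81), (array([231.6, 192.5]), 0.41), (array([195.8, 174.5]), 0.33)]
housing T [(array([190.9, 239.9]), 0.97)]
housing S [(array([193.1, 175.4]), 0.73)]
carriage_face T [(array([202.2, 213. ]), 0.62)]
carriage_face S [(array([222.2, 177.8]), 0.87)]
cover_pin T [(array([221.7, 210.1]), 0.81)]
cover_pin S [(array([229.6, 200.2]), 0.69)]
cover_knob T [(array([195.6, 201.1]), 0.72)]
cover_knob S [(array([239. , 174.3]), 0.75)]
block T [(array([321.3, 216.4]), 0.62), (array([290.5, 257.7]), 0.61), (array([315.1, 240.7]), 0.58)]
block S [(array([171. , 303.7]), 0.8), (array([211.8, 301.8]), 0.55), (array([155.9, 271.5]), 0.54), (array([224.9, 198. ]), 0.53)]
vial T [(array([265.4, 177.7]), 0.41)]
vial S [(array([276.5, 247.2]), 0.66)]
loupe T [(array([198.8, 153.7]), 0.7)]
loupe S [(array([294.3, 193.2]), 0.51), (array([170.2,
[... 374 characters left out ...]
.1]), 0.57), (array([181.4, 171.8, 255.4, 214.5]), 0.2), (array([265.4, 295.3, 290. , 323.8]), 0.15)]
{'time_s': 1.3, 'qpos': array([-1.3508,  0.2586,  1.535 , -0.    ,  1.348 , -0.2028]), 'qd': array([ 0.0006, -0.0013,  0.0008, -0.0007,  0.0005,  0.0003]), 'joint_efforts': array([ -0.0028, -44.5945, -29.0888,  -0.0007,   0.0012,  -0.    ]), 'tool_pos': array([ 0.2257, -0.5016,  0.4047]), 'ee_rot': array([-0.    ,  0.9777,  0.2098, -0.    ]), 'ft_force': array([ 0.215 ,  0.9995, -0.4745]), 'ft_torque': array([0.0236, 0.035 , 0.0303]), 'grip_force': 0.0, 'gripper_width': 1.0003827575109023}
[ 0.4271 -0.0763  1.2945] [ 0.1687  0.0002 -0.9857]
[ 0.6601 -0.7535  0.5665] [-0.0223  0.8184 -0.5742]
```

View pics.

View pics/top1.png

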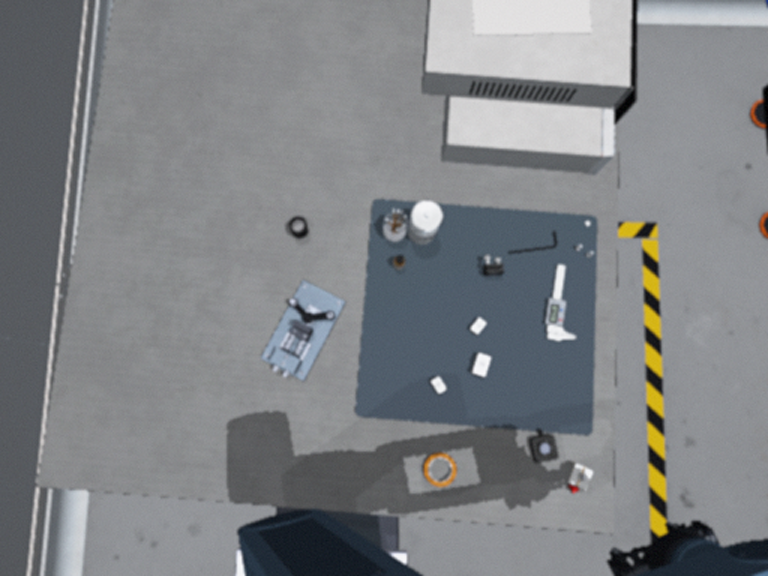

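View pics/side1.png

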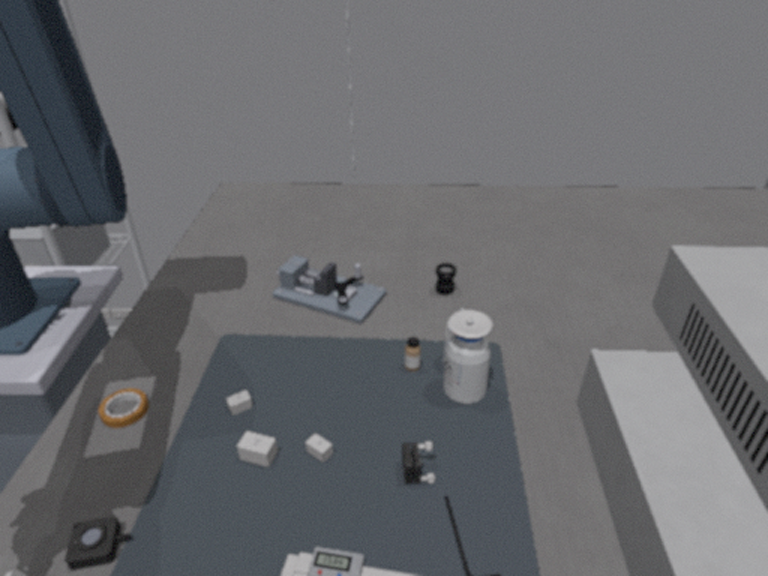

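Top view: three bare blocks on the mat at full-res (319,217), (321,245), (293,257); side: (212,298), (171,300), (159,268). The nest is at top (202,218), with the vial (265,175), loupe (199,152) and mirror mount (329,178).

```bash
cat > b.py <<'E'
from h import *
np.set_printoptions(precision=4,suppress=True)
from scipy.optimize import least_squares
T=grab_frame("top");S=grab_frame("side")
M={"anvil_face":(-20,0,24),"port":(-9,0,12),"housing":(81,0,50),"carriage_face":(4,0,61.5),"cover_pin":(-36,34,25),"cover_knob":(-18,-40,51),"nest":(0,0,0)}
obs=[]
for f in(T,S):
    for n in M:
        r=finder.mark_of(f,n)
        if r and n not in("port","nest") : obs.append((f,n,r[0]["at"]))
def X(p,n):
    m=np.array(M[n])/1000;c,s=np.cos(p[2]),np.sin(p[2])
    return np.array([p[0]+c*m[0]-s*m[1],p[1]+s*m[0]+c*m[1],m[2]])
fun=lambda p:np.concatenate([proj(f,X(p,n))-a for f,n,a in obs])
best=min((least_squares(fun,[0.4,0.15,y],loss="soft_l1") for y in(0,1.5,3,-1.5)),key=lambda r:r.cost)
print("nest",best.x,np.degrees(best.x[2]),best.cost);print(best.fun.reshape(-1,2))
for f in(T,S):
    for r in finder.cut_out(f,"block")[:4]:
        c=cv2.findContours(r["pixels"].astype(np.uint8),0,1)[0]
        c=max(c,key=cv2.contourArea).reshape(-1,2)
        w=np.array([atz(f,q,0.027)[:2] for q in c.astype(float)])*1000
        (cx,cy),wh,a=cv2.minAreaRect(w.astype(np.float32));print(r["confidence"],r["extent"],(cx,cy),wh,a)
save(S,"blk.png",(130,240,250,330),5)
for nm in("vial","loupe","mirror"):
    print(nm,[atz(T,r["at"],0) for r in finder.mark_of(T,nm)[:2]],[atz(S,r["at"],0) for r in finder.mark_of(S,nm)[:2]])
E
python3 b.py
```

```text
nest [0.5771 0.0403 2.6546] 152.0955687432367 16.858126879329788
[[-1.6461  0.5126]
 [ 1.174  -3.8631]
 [ 3.0777 -2.1906]
 [ 0.3535  0.3182]
 [-3.2435 -1.4373]
 [-0.7506 -1.4914]
 [ 3.0312  0.9136]
 [-1.6117  0.1312]
 [-0.5598 -0.6716]
 [-1.0905  0.3155]]
0.63 [314.3, 212.4, 326.0, 221.4] (574.7547607421875, -291.7611083984375) (18.28807830810547, 29.337032318115234) 45.472511291503906
0.85 [157.9, 287.0, 183.4, 312.0] (505.4603576660156, -309.1679992675781) (41.50017166137695, 51.21744155883789) 73.00205993652344
0.71 [150.0, 261.8, 163.6, 275.5] (468.1930847167969, -232.76138305664062) (28.311046600341797, 33.209720611572266) 29.08650016784668
0.68 [179.7, 173.1, 255.2, 213.6] (561.936767578125, 42.27775573730469) (154.21893310546875, 211.10670471191406) 66.40892028808594
0.48 [203.1, 289.4, 221.8, 305.3] (581.1279296875, -308.3748474121094) (28.94257926940918, 36.962181091308594) 55.44171142578125
vial [array([0.5746, 0.0472, 0.    ]), array([ 0.7021, -0.1418,  0.    ])] [array([ 0.7068, -0.138 ,  0.    ])]
loupe [array([0.7777, 0.0675, 0.    ])] [array([0.7686, 0.0704, 0.    ])]
mirror [] [array([ 0.6974, -0.3219,  0.    ])]
```

View pics/blk.png

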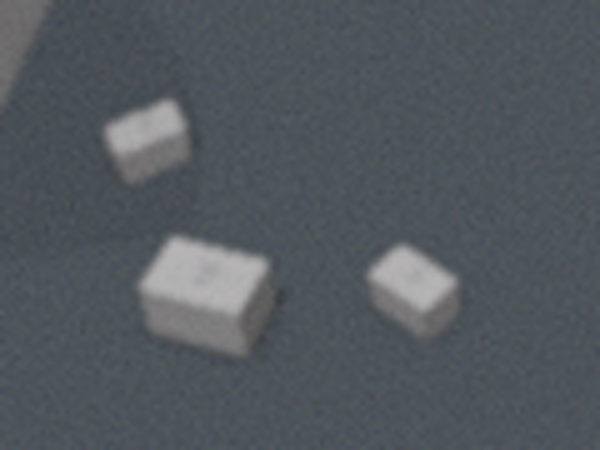

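Block candidates: big (171,300) side / (321,245) top, small (159,268)/(293,257), small (212,298)/(319,217). The size will be settled with the wrist camera. Move over there first.

```bash
cat >> h.py <<'E'
np.set_printoptions(precision=3,suppress=True)
def Rt(s): 
    w,x,y,z=s["ee_rot"]; return Ro.from_quat([x,y,z,w])
def Rh(deg): # pointing down, tool x heading deg
    h=np.radians(deg);return Ro.from_matrix(np.array([[np.cos(h),np.sin(h),0],[np.sin(h),-np.cos(h),0],[0,0,-1]]))
def goto(p,deg,s=None,q=None):
    s=s or manip.read_state();R=Rt(s);p0=np.array(s["tool_pos"])
    d=R.inv().apply(np.array(p)-p0)/.04;w=np.degrees((R.inv()*Rh(deg)).as_rotvec())/6
    print("shift",d,"turn",w,"rows>",max(np.linalg.norm(d)*40/41.7,np.linalg.norm(w)*6/7.16))
E
python3 - <<'E'
from h import *
W=grab_frame("wrist");s=manip.read_state()
c=-np.array(W["R"]).T@W["t"]
print(s["time_s"],"cam in tool",Rt(s).inv().apply(c-s["tool_pos"]),"axis",Rt(s).inv().apply(W["R"][2]),W["fx"])
goto([0.46,-0.23,0.40],-28)
E
```

```text
2.55 cam in tool [ 0.076 -0.     0.031] axis [-0.293 -0.001  0.956] 341.1164702774627
shift [ 8.128 -3.788  0.118] turn [0.    0.    8.704] rows> 8.602594479292778
```

Request:
step_arm([
  [[1.0,-0.45,0.2],[0,0,1]],
  [[2,-0.9,0.4],[0,0,2]],
  [[3,-1.3,0.6],[0,0,3]],
  [[4,-1.8,0.8],[0,0,4]],
  [[5,-2.2,1.0],[0,0,5]],
  [[6,-2.7,1.2],[0,0,6]],
  [[7,-3.2,1.2],[0,0,7]],
  [[8,-3.6,1.2],[0,0,8]],
  [[9,-3.4,1.2],[0,0,8.7]],
  [[9.3,-3.2,1.2],[0,0,8.7]],
])

```text
time_s: 3.38
tool_pos: [0.5137, -0.2289, 0.357]
ee_rot: [-0.0, 0.97, -0.243, -0.0]
ft_force: [-0.1, -0.4, 1.3]
gripper_width: 0.998
grip_force: 0.0
```

```bash
cat > c.py <<'E'
from h import *
W=grab_frame("wrist");s=manip.read_state();print(s["time_s"],s["tool_pos"],s["ee_rot"])
save(W,"w1.png",None,1.5)
for r in finder.cut_out(W,"block")[:4]:
    c=max(cv2.findContours(r["pixels"].astype(np.uint8),0,1)[0],key=cv2.contourArea).reshape(-1,2)
    w=np.array([atz(W,q,0.027)[:2] for q in c.astype(float)])*1000
    print(r["confidence"],r["extent"],cv2.minAreaRect(w.astype(np.float32)))
goto([0.61,0.04,0.40],-28)
E
python3 c.py
```

```text
3.4333 [ 0.519 -0.229  0.357] [-0.001  0.971 -0.241  0.003]
0.78 [278.1, 47.9, 305.1, 84.7] ((578.2059326171875, -291.8110046386719), (17.86408805847168, 28.375591278076172), 55.34281921386719)
0.74 [256.4, 200.4, 288.1, 229.9] ((468.2286682128906, -218.1999053955078), (30.74119758605957, 21.78813934326172), 33.53807067871094)
0.71 [312.8, 118.1, 348.8, 166.0] ((504.3253173828125, -296.4790954589844), (28.03724479675293, 43.22134017944336), 72.51758575439453)
shift [-1.064 -7.073 -1.078] turn [-0.01  -0.025  0.047] rows> 6.938518995013997
```

View pics/w1.png

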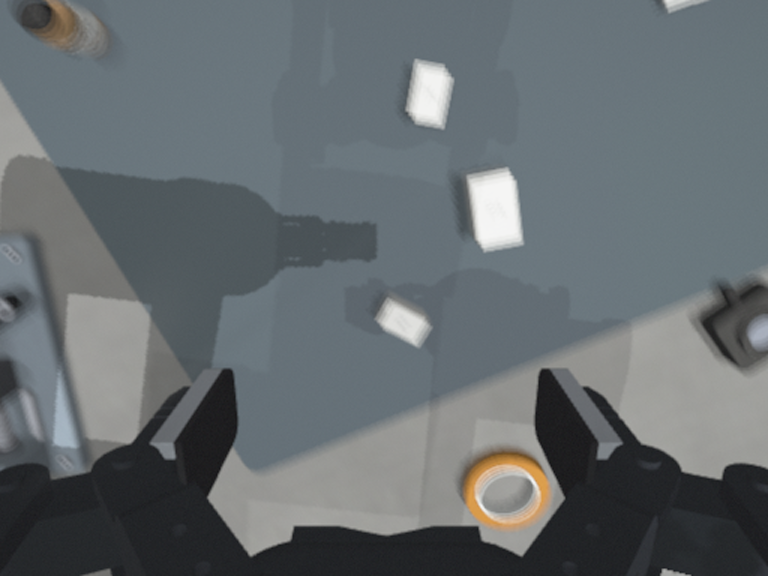

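The big block (w1 crop full-res (330,142)) measures about 43×28 including its sides, while the others are about 28×18. So the big one is the 40×25 block. Now to the nest.

Request:
step_arm([
  [[-0.25,-1,-0.15],[0,0,0]],
  [[-0.5,-2,-0.3],[0,0,0]],
  [[-0.75,-3,-0.45],[0,0,0]],
  [[-1,-4,-0.6],[0,0,0]],
  [[-1.25,-5,-0.75],[0,0,0]],
  [[-1.5,-6,-0.9],[0,0,0]],
  [[-1.75,-6.7,-1.05],[0,0,0]],
  [[-1.75,-6.7,-1.05],[0,0,0]],
  [[-1.75,-6.7,-1.05],[0,0,0]],
], jaw=1)

```text
time_s: 4.23
tool_pos: [0.5761, 0.0385, 0.399]
ee_rot: [0.0, 0.971, -0.24, 0.0]
ft_force: [0.4, -0.2, 0.5]
gripper_width: -0.0
grip_force: 0.0
```

```bash
cat > d.py <<'E'
from h import *
import sys,json
from scipy.optimize import least_squares
M={"anvil_face":(-20,0,24),"port":(-9,0,12),"housing":(81,0,50),"carriage_face":(4,0,61.5),"cover_pin":(-36,34,25),"cover_knob":(-18,-40,51),"nest":(0,0,0)}
def X(p,m):
    m=np.array(m)/1000;c,s=np.cos(p[2]),np.sin(p[2])
    return np.array([p[0]+c*m[0]-s*m[1],p[1]+s*m[0]+c*m[1],m[2]])
if __name__=="__main__":
    W=grab_frame("wrist");s=manip.read_state();print(s["time_s"],s["tool_pos"],s["ee_rot"])
    obs=[]
    for n in M:
        r=finder.mark_of(W,n)
        if r:print(n,r[0]["at"],r[0]["confidence"])
        if r and n not in("port","nest") : obs.append((W,n,r[0]["at"]))
    fun=lambda p:np.concatenate([proj(f,X(p,M[n]))-a for f,n,a in obs])
    b=least_squares(fun,[0.577,0.04,2.65],loss="soft_l1",f_scale=2)
    print("nest",b.x,np.degrees(b.x[2]),b.cost);print(b.fun.reshape(-1,2))
    im=W["img"].copy()
    for z,pts in((12,[(-76,-50),(100,-50),(100,46),(-76,46)]),(24,[(-36,-14),(-20,-14),(-20,14),(-36,14)]),(50,[(66,-26),(96,-26),(96,26),(66,26)])):
        q=np.array([proj(W,X(b.x,(*p,z))) for p in pts]).round().astype(int)
        cv2.polylines(im,[q],True,(255,0,0))
    W2=dict(W);W2["img"]=im;save(W2,sys.argv[1],None,1.5);json.dump(list(b.x),open("nest.json","w"))
E
python3 d.py w2.png
```

```text
4.2833 [0.576 0.037 0.399] [ 0.     0.971 -0.241 -0.   ]
anvil_face [252.3, 140.0] 0.56
port [257.6, 150.5] 0.57
housing [259.5, 242.0] 0.79
carriage_face [253.7, 174.0] 0.66
cover_pin [288.2, 124.5] 0.58
cover_knob [209.2, 142.2] 0.97
nest [258.1, 155.0] 0.91
nest [0.577 0.043 2.693] 154.2930918479957 15.940539241368253
[[ 1.119  0.164]
 [-2.448  0.18 ]
 [ 0.335 -1.488]
 [-1.3   -1.398]
 [ 1.513  6.341]]
```

View pics/w2.png

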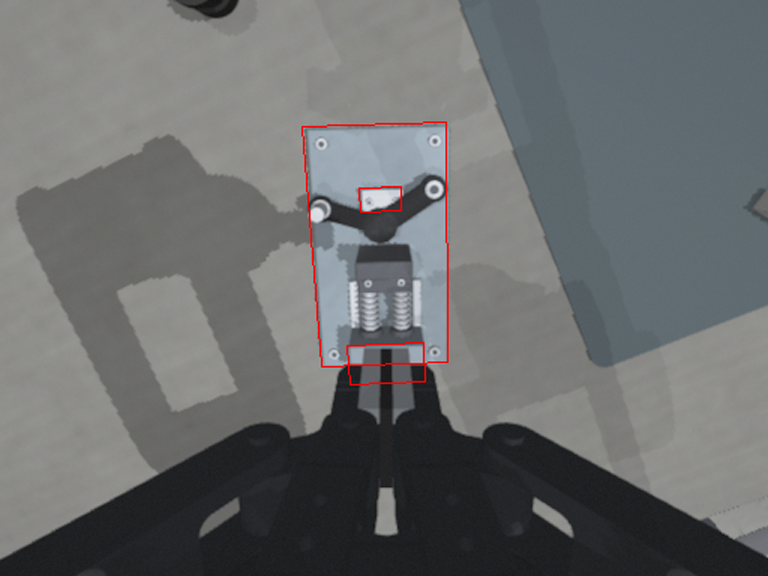

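The wireframe fits the plate within a few pixels. The cover is closed, its disc over the port at view (380,230), and the knob is at (320,210). I'll refine with plate edges and plan the push.

```bash
cat > e.py <<'E'
from d import *
def refine(W,p0,it=4,rng=6):
    im=W["img"].astype(np.float32);g=cv2.GaussianBlur(im[:,:,2]-im[:,:,0],(3,3),0)
    E=[((-76,y),(-1,0)) for y in range(-44,42,3)]+[((x,-50),(0,-1)) for x in range(-70,85,3)]+[((x,46),(0,1)) for x in range(-70,85,3)]
    p=np.array(p0)
    for k in range(it):
        def res(q,full=False):
            return np.array([((proj(W,X(q,(*m,12)))-c)@d) for m,c,d in L])
        L=[]
        for m,n in E:
            a=proj(W,X(p,(*m,12)));d=proj(W,X(p,(m[0]+n[0],m[1]+n[1],12)))-a;d/=np.linalg.norm(d)
            t=np.arange(-rng,rng+.1,.25);q=(a+t[:,None]*d).astype(np.float32)
            v=cv2.remap(g,q[:,:1].copy(),q[:,1:].copy(),1).ravel();gr=-np.gradient(v,.25)
            gr=np.convolve(gr,np.ones(5)/5,"same");j=gr[3:-3].argmax()+3
            if gr[j]>1.5:L.append((m,a+t[j]*d,d))
        r=least_squares(res,p,loss="soft_l1",f_scale=.3);p=r.x;rng=max(3,rng-1)
    return p,len(L),np.median(abs(res(p)))
if __name__=="__main__":
    W=grab_frame("wrist");p0=json.load(open("nest.json"))
    p,n,m=refine(W,p0);print(p,np.degrees(p[2]),n,m)
    for k,v in M.items():
        r=finder.mark_of(W,k)
        if r:print(k,r[0]["at"],proj(W,X(p,v)))
    json.dump(list(p),open("nest.json","w"))
    deg=np.degrees(p[2])-180
    for m in [(10,-46,90),(10,-46,38),(-20,-44,38),(-46,-40,38),(-72,-30,38),(-84,-20,38)]:
        goto(X(p,m)+[0,0,.173],deg)
E
python3 e.py
```

```text
[0.575 0.043 2.685] 153.83655702117287 133 0.2539569543363923
anvil_face [248.0, 143.3] [252.471 142.96 ]
port [253.7, 149.9] [253.005 151.32 ]
housing [256.5, 245.5] [255.833 244.823]
carriage_face [254.2, 171.7] [252.925 175.56 ]
cover_pin [288.8, 123.6] [285.948 126.064]
cover_knob [207.6, 145.5] [209.723 151.451]
nest [254.1, 156.7] [253.431 157.244]
shift [-0.39  -1.239  3.393] turn [-0.    -0.    -0.302] rows> 3.4849040533962103
shift [-0.39  -1.239  4.693] turn [-0.    -0.    -0.302] rows> 4.670820529614754
shift [ 0.361 -1.213  4.693] turn [-0.    -0.    -0.302] rows> 4.662380290918149
shift [ 1.014 -1.133  4.693] turn [-0.    -0.    -0.302] rows> 4.732105814388142
shift [ 1.672 -0.904  4.693] turn [-0.    -0.    -0.302] rows> 4.856774556223813
shift [ 1.98  -0.663  4.693] turn [-0.    -0.    -0.302] rows> 4.927023241685462
```

Request:
step_arm([
  [[-0.39,-0.8,0.6],[0,0,-0.3]],
  [[-0.39,-1.28,1.4],[0,0,-0.3]],
  [[-0.39,-1.28,2.4],[0,0,-0.3]],
  [[-0.39,-1.28,3.4],[0,0,-0.3]],
  [[-0.39,-1.28,4.2],[0,0,-0.3]],
  [[-0.39,-1.28,4.69],[0,0,-0.3]],
  [[-0.39,-1.28,4.69],[0,0,-0.3]],
  [[-0.1,-1.25,4.69],[0,0,-0.3]],
  [[0.15,-1.22,4.69],[0,0,-0.3]],
  [[0.36,-1.21,4.69],[0,0,-0.3]],
])

```text
time_s: 5.87
tool_pos: [0.6141, 0.0724, 0.2136]
ee_rot: [-0.0, 0.974, -0.227, 0.003]
ft_force: [-0.7, 0.5, 0.3]
gripper_width: -0.005
grip_force: 0.2
```

Run:
```python
from d import *
p=json.load(open("nest.json"));deg=np.degrees(p[2])-180
W=grab_frame("wrist");save(W,"w3.png",None,1.5)
for m in [(-20,-44,38),(-46,-40,38),(-72,-30,38),(-84,-20,38),(-60,-30,38)]:
    goto(X(p,m)+[0,0,.173],deg)
```

```text
shift [-0.098 -0.005  0.067] turn [-0.021 -0.063 -0.013] rows> 0.11426989405597097
shift [0.552 0.094 0.071] turn [-0.021 -0.063 -0.013] rows> 0.5415521408292711
shift [1.202 0.343 0.075] turn [-0.021 -0.063 -0.013] rows> 1.2016179944806513
shift [1.503 0.593 0.077] turn [-0.021 -0.063 -0.013] rows> 1.5513344042581647
shift [0.902 0.344 0.073] turn [-0.021 -0.063 -0.013] rows> 0.9289216081713575
```

View pics/w3.png

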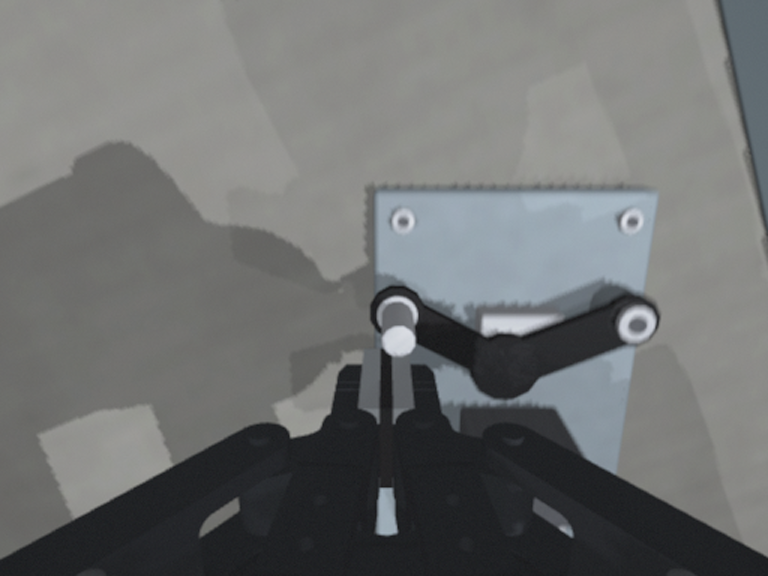

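The closed tips sit directly behind the knob (view (398,335)). Push along the arc.

Request:
step_arm([
  [[0.2,0.03,0],[0,0,0]],
  [[0.4,0.06,0],[0,0,0]],
  [[0.62,0.1,0],[0,0,0]],
  [[0.84,0.17,0],[0,0,0]],
  [[1.06,0.25,0],[0,0,0]],
  [[1.28,0.34,0],[0,0,0]],
  [[1.45,0.47,0],[0,0,0]],
  [[1.6,0.6,0],[0,0,0]],
  [[1.68,0.68,0],[0,0,0]],
  [[1.68,0.68,0],[0,0,0]],
])

```text
time_s: 6.75
tool_pos: [0.6604, 0.0179, 0.211]
ee_rot: [0.0, 0.974, -0.227, 0.0]
ft_force: [0.5, -0.4, -0.3]
gripper_width: -0.003
grip_force: 0.0
```

Request:
step_arm([
  [[-0.4,-0.1,0],[0,0,0]],
  [[-0.9,-0.4,-0.5],[0,0,0]],
  [[-1.4,0.2,-1.5],[0,0,0]],
  [[-1.6,0.6,-2.5],[0,0,0]],
  [[-1.8,0.9,-3.3],[0,0,0]],
  [[-1.8,0.9,-3.3],[0,0,0]],
  [[-1.8,0.9,-3.3],[0,0,0]],
])

```text
time_s: 7.33
tool_pos: [0.5795, 0.0184, 0.3469]
ee_rot: [-0.0, 0.974, -0.227, 0.004]
ft_force: [0.1, -0.4, -0.2]
gripper_width: 0.003
grip_force: 0.0
```

```bash
cat > f.py <<'E'
from e import *
W=grab_frame("wrist");p0=json.load(open("nest.json"))
p,n,m=refine(W,p0);print(p,np.degrees(p[2]),n,m)
for k,v in M.items():
    r=finder.mark_of(W,k)
    if r:print(k,r[0]["at"],proj(W,X(p,v)))
save(W,"w4.png",None,1.5)
goto([0.52,-0.26,0.33],-28)
E
python3 f.py
```

```text
[0.574 0.042 2.687] 153.9695523043372 123 0.5183602344854492
anvil_face [233.5, 168.4] [237.103 167.654]
port [241.3, 176.5] [238.097 176.188]
housing [239.6, 175.5] [237.661 284.638]
carriage_face [233.1, 206.7] [234.957 208.102]
cover_pin [276.0, 153.8] [275.997 149.805]
cover_knob [224.5, 67.2] [185.651 178.064]
nest [240.6, 182.7] [238.965 181.975]
shift [1.737 6.915 0.29 ] turn [0.007 0.024 0.307] rows> 6.8452359643552185
```

View pics/w4.png

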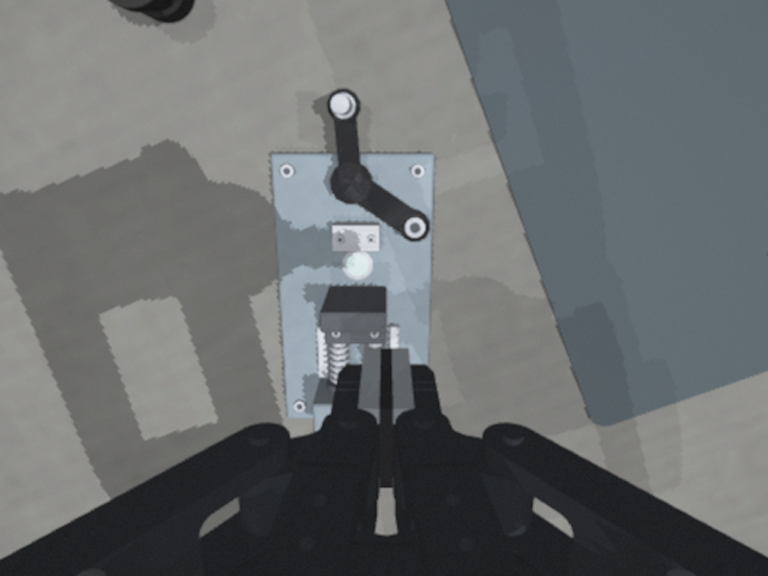

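The cover stands about 1.2 rad aside (knob at view (343,103)) and the port is bare at (357,264). Now the block.

Request:
step_arm([
  [[0.1,1,0],[0,0,-0.3]],
  [[0.25,2,0],[0,0,-0.6]],
  [[0.4,3,0],[0,0,-0.9]],
  [[0.55,4,0],[0,0,-1.2]],
  [[0.7,5,0.2],[0,0,-1.4]],
  [[0.8,6,0.5],[0,0,-1.4]],
  [[0.95,7,0.8],[0,0,-1.4]],
  [[1.07,7.9,1.04],[0,0,-1.4]],
  [[1.07,7.9,1.04],[0,0,-1.4]],
  [[1.07,7.9,1.04],[0,0,-1.4]],
], jaw=-1)

```text
time_s: 8.57
tool_pos: [0.4777, -0.2856, 0.3]
ee_rot: [-0.001, 0.988, -0.157, -0.001]
ft_force: [0.0, -0.6, 0.7]
gripper_width: 1.001
grip_force: 0.0
```

```bash
cat > g.py <<'E'
from h import *
import pickle,sys
W=grab_frame("wrist");s=manip.read_state();print(s["time_s"],s["tool_pos"])
for r in finder.cut_out(W,"block"):
    ys,xs=np.nonzero(r["pixels"]);w=atz(W,(xs.mean(),ys.mean()),.015)
    if np.hypot(w[0]-.504,w[1]+.296)<.03:
        print(r["confidence"],r["extent"]);pickle.dump((W,r["pixels"]),open(sys.argv[1],"wb"));break
E
python3 g.py A.pkl
```

```text
8.6167 [ 0.478 -0.284  0.301]
0.81 [245.9, 119.7, 280.8, 178.1]
```

Request:
step_arm([
  [[0.5,0.7,0.4],[0,0,0]],
  [[1.0,1.4,0.8],[0,0,0]],
  [[1.0,1.4,0.8],[0,0,0]],
  [[1.0,1.4,0.8],[0,0,0]],
])

```text
time_s: 9.0
tool_pos: [0.5004, -0.3488, 0.2681]
ee_rot: [-0.001, 0.988, -0.154, -0.001]
ft_force: [-0.1, 1.2, 0.9]
gripper_width: 0.997
grip_force: 0.0
```

```bash
cat > i.py <<'E'
from h import *
import pickle,json
from scipy.optimize import minimize
V=[pickle.load(open(n,"rb")) for n in("A.pkl","B.pkl")]
def iou(p,dims,show=False):
    c,s=np.cos(p[3]),np.sin(p[3]);o=[]
    L,B,H=dims
    for W,m in V:
        q=np.array([proj(W,[p[0]+c*a*L/2-s*b*B/2,p[1]+s*a*L/2+c*b*B/2,p[2]+h*H]) for a in(-1,1) for b in(-1,1) for h in(0,1)])
        hull=cv2.convexHull((q*16).astype(np.int32))
        k=np.zeros((384*4,512*4),np.uint8);cv2.fillConvexPoly(k,((cv2.convexHull(q.astype(np.float32))+.5)*64).astype(np.int32),1,shift=4)
        M=cv2.resize(m.astype(np.uint8),None,fx=4,fy=4,interpolation=0)
        o.append((k&M).sum()/(k|M).sum())
        if show:
            im=W["img"].copy();cv2.polylines(im,[cv2.convexHull(q.round().astype(np.int32))],True,(255,0,0));x,y=q.mean(0).astype(int)
            o[-1]=im[max(0,y-60):y+60,max(0,x-60):x+60]
    return o
for dims in((.04,.025,.025),(.052,.0325,.0325),(.028,.0175,.0175)):
    f=lambda z:-sum(iou([.504+z[0]/100,-.296+z[1]/100,.002+z[2]/100,-.30+z[3]/10],dims))
    r=min((minimize(f,[0,0,0,y],method="Nelder-Mead",options=dict(initial_simplex=np.array([[0,0,0,y]]+[list(np.eye(4)[i]*.5+[0,0,0,y]) for i in range(4)]))) for y in(0,2,-2)),key=lambda r:r.fun)
    z=r.x;p=[.504+z[0]/100,-.296+z[1]/100,.002+z[2]/100,-.30+z[3]/10];print(dims,np.array(p),np.degrees(p[3]),iou(p,dims))
    if dims[0]==.04:
        best=p;a,b=iou(p,dims,True);h=min(a.shape[0],b.shape[0]);cv2.imwrite("pics/w5.png",cv2.resize(np.hstack([a[:h],b[:h]])[:,:,::-1],None,fx=3,fy=3))
json.dump(list(best),open("blk.json","w"));p=best
s=manip.read_state()
goto([p[0],p[1],.25],np.degrees(p[3]));goto([p[0],p[1],.178],np.degrees(p[3]))
E
python3 g.py B.pkl && python3 i.py
```

```text
9.05 [ 0.5   -0.348  0.269]
0.92 [162.2, 184.7, 210.5, 248.2]
(0.04, 0.025, 0.025) [ 0.502 -0.298  0.002 -0.315] -18.06815162558714 [np.float64(0.9654887860658395), np.float64(0.9690429233053383)]
(0.052, 0.0325, 0.0325) [ 0.495 -0.293 -0.032 -0.388] -22.221847494557174 [np.float64(0.7210565672560922), np.float64(0.7151519234656066)]
(0.028, 0.0175, 0.0175) [ 0.51  -0.303  0.032 -0.289] -16.57302504388686 [np.float64(0.5870580584131488), np.float64(0.6466848319709355)]
shift [-0.326 -1.208  0.493] turn [-0.007  0.005  0.065] rows> 1.2899760531297007
shift [-0.325 -1.207  2.293] turn [-0.007  0.005  0.065] rows> 2.5050432105949585
```

View pics/w5.png

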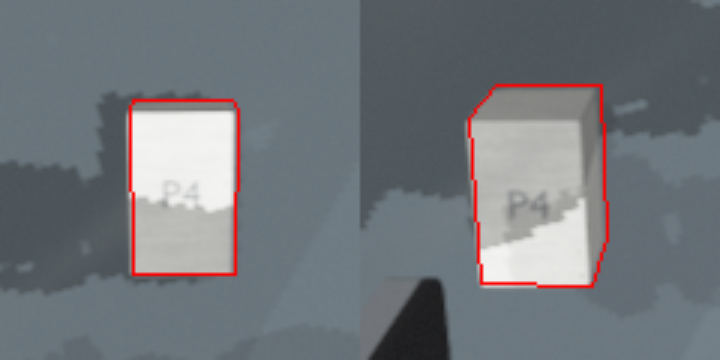

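The 40×25×25 model fits both views (IoU 0.97, underside z = 2 mm), so the choice is confirmed. Grasp.

Request:
step_arm([
  [[-0.2,-0.8,0.2],[0,0,0]],
  [[-0.33,-1.2,0.6],[0,0,0.06]],
  [[-0.33,-1.21,1.3],[0,0,0.06]],
  [[-0.33,-1.21,1.9],[0,0,0.06]],
  [[-0.33,-1.21,2.29],[0,0,0.06]],
  [[-0.33,-1.21,2.29],[0,0,0.06]],
  [[-0.33,-1.21,2.29],[0,0,0.06]],
])

```text
time_s: 9.68
tool_pos: [0.5019, -0.2977, 0.1785]
ee_rot: [-0.0, 0.988, -0.157, -0.0]
ft_force: [0.1, 0.1, 0.3]
gripper_width: 1.002
grip_force: 0.0
```

Request:
step_arm([
  [[0,0,0],[0,0,0]],
  [[0,0,0],[0,0,0]],
  [[0,0,0],[0,0,0]],
  [[0,0,0],[0,0,0]],
  [[0,0,0],[0,0,0]],
  [[0,0,0],[0,0,0]],
  [[0,0,0],[0,0,0]],
], jaw=1, newtons=90)

```text
time_s: 10.27
tool_pos: [0.5021, -0.2995, 0.179]
ee_rot: [0.0, 0.987, -0.158, 0.001]
ft_force: [-0.3, 0.3, 5.6]
gripper_width: 0.272
grip_force: 89.8
```

Request:
step_arm([
  [[0,0,-0.6],[0,0,0]],
  [[0,-0.3,-1.5],[0,0,0.2]],
  [[0,-1.0,-2.2],[0,0,0.5]],
  [[0.1,-1.9,-2.7],[0,0,0.8]],
  [[0.2,-2.8,-2.9],[0,0,1.1]],
  [[0.3,-3.8,-2.9],[0,0,1.36]],
  [[0.4,-4.8,-2.9],[0,0,1.36]],
  [[0.4,-5.6,-2.9],[0,0,1.36]],
  [[0.4,-5.6,-2.9],[0,0,1.36]],
  [[0.4,-5.6,-2.9],[0,0,1.36]],
])

```text
time_s: 11.1
tool_pos: [0.5868, -0.0893, 0.2935]
ee_rot: [0.0, 0.974, -0.226, -0.001]
ft_force: [-0.1, -1.1, -2.1]
gripper_width: 0.276
grip_force: 89.0
```

```bash
cat > j.py <<'E'
from e import *
import sys
W=grab_frame("wrist");p0=json.load(open("nest.json"));s=manip.read_state();print(s["tool_pos"],s["gripper_width"])
p,n,m=refine(W,p0);print((p*1000).round(1),np.degrees(p[2]),n,m,(np.array(p0)*1000).round(1))
for k in("anvil_face","port","housing","carriage_face"):
    r=finder.mark_of(W,k)
    if r:print(k,r[0]["at"],proj(W,X(p0,M[k])))
save(W,sys.argv[1],None,1.5)
deg=np.degrees(p0[2])-180
for m in [(-24,0,60),(-24,0,31),(8,0,31),(8,0,12)]: goto(X(p0,m)+[0,0,.1765],deg)
E
python3 j.py w6.png
```

```text
[ 0.587 -0.091  0.293] 0.2741774306838101
[ 576.3   39.8 2675.6] 153.30315311695105 101 0.5007179939404877 [ 574.5   42.7 2685. ]
port [121.1, 253.2] [119.934 253.993]
carriage_face [95.0, 303.1] [ 94.615 305.625]
shift [-1.17  -2.903  1.43 ] turn [ 0.003  0.004 -0.04 ] rows> 3.300777269090086
shift [-1.169 -2.903  2.155] turn [ 0.003  0.004 -0.04 ] rows> 3.6451943504282482
shift [-1.969 -2.9    2.155] turn [ 0.003  0.004 -0.04 ] rows> 3.94727686757019
shift [-1.969 -2.9    2.63 ] turn [ 0.003  0.004 -0.04 ] rows> 4.203908125585635
```

View pics/w6.png

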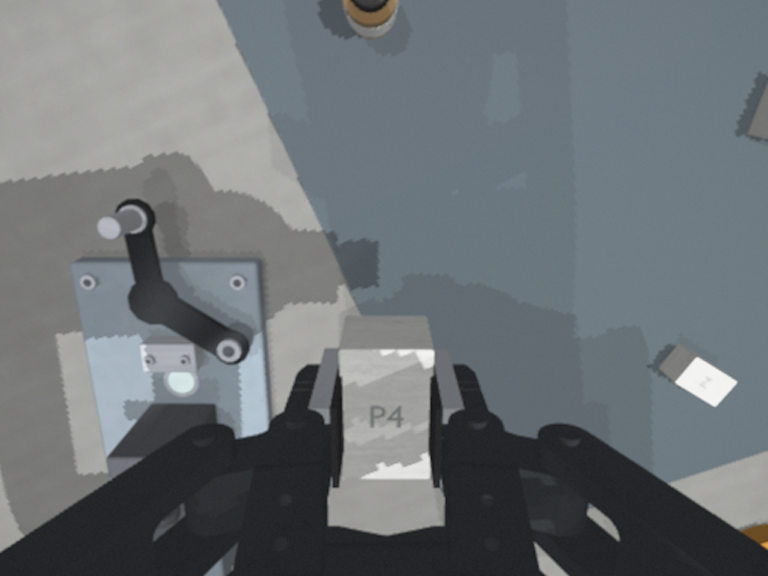

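The block is held square (view (386,415)); the port is bare at (181,380). Hover over the anvil.

Request:
step_arm([
  [[-0.3,-0.8,0],[0,0,0]],
  [[-0.6,-1.6,0.1],[0,0,0]],
  [[-0.9,-2.4,0.5],[0,0,0]],
  [[-1.1,-2.9,1.0],[0,0,-0.04]],
  [[-1.17,-2.9,1.43],[0,0,-0.04]],
  [[-1.17,-2.9,1.43],[0,0,-0.04]],
  [[-1.17,-2.9,1.43],[0,0,-0.04]],
])

```text
time_s: 11.93
tool_pos: [0.5957, 0.0326, 0.2359]
ee_rot: [0.0, 0.974, -0.226, -0.001]
ft_force: [0.4, -0.3, -1.7]
gripper_width: 0.269
grip_force: 89.1
```

```bash
cat > k.py <<'E'
from e import *
W=grab_frame("wrist");p0=json.load(open("nest.json"));s=manip.read_state();print(s["tool_pos"],s["ft_force"])
p,n,m=refine(W,p0);print((p*1000).round(1),np.degrees(p[2]),n,m)
R=Ro.from_euler("z",p0[2]).inv()
print("p in p0 frame mm",R.apply(np.r_[p[:2]-p0[:2],0])*1000, "tcp in nest",R.apply(np.array(s["tool_pos"])-[p0[0],p0[1],0])*1000)
# anvil silhouette / bright pixel view
im=W["img"].copy()
for z,pts in((12,[(-76,-50),(100,-50),(100,46),(-76,46)]),(24,[(-36,-14),(-20,-14),(-20,14),(-36,14)]),(61.5,[(4,-18),(30,-18),(30,18),(4,18)])):
    cv2.polylines(im,[np.array([proj(W,X(p0,(*q,z))) for q in pts]).round().astype(int)],True,(255,0,0))
W2=dict(W);W2["img"]=im;save(W2,"w7.png",None,1.5)
deg=np.degrees(p0[2])-180
for m in [(-24,0,31),(8,0,31),(8,0,12)]: goto(X(p0,m)+[0,0,.1765],deg)
E
python3 k.py
```

```text
[0.596 0.032 0.237] [-0.017 -0.328 -2.428]
[ 575.5   42.1 2683.2] 153.73460618776937 91 0.8229402143863983
p in p0 frame mm [-1.207  0.078  0.   ] tcp in nest [-24.348  -0.223 237.101]
shift [-0.009  0.005  0.74 ] turn [ 0.002 -0.003  0.004] rows> 0.7099173994798744
shift [-0.809  0.005  0.74 ] turn [ 0.002 -0.003  0.004] rows> 1.051508302887762
shift [-0.809  0.005  1.215] turn [ 0.002 -0.003  0.004] rows> 1.4000490902331273
```

View pics/w7.png

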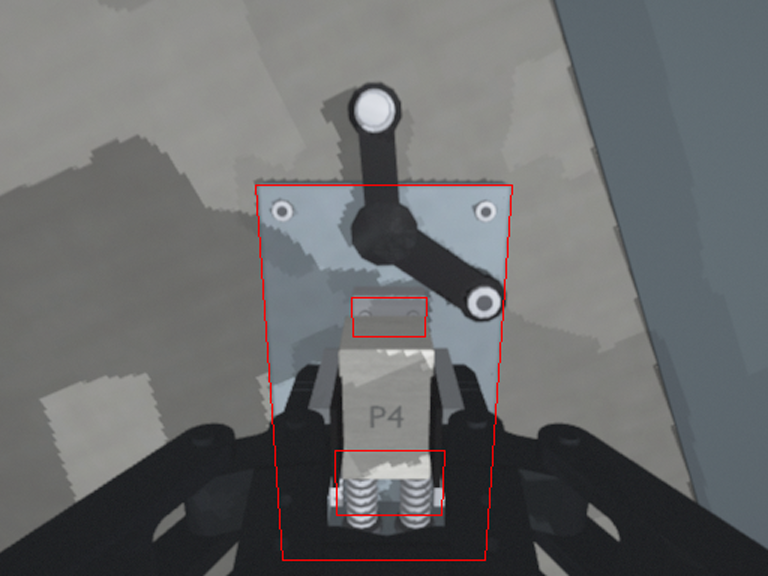

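The overlay matches, so the nest pose is good. Descend, press the carriage back, lower.

Request:
step_arm([
  [[-0.08,0,0.4],[0,0,0]],
  [[-0.1,0,0.72],[0,0,0]],
  [[-0.2,0,0.72],[0,0,0]],
  [[-0.35,0,0.72],[0,0,0]],
  [[-0.5,0,0.72],[0,0,0]],
  [[-0.65,0,0.72],[0,0,0]],
  [[-0.8,0,0.72],[0,0,0]],
  [[-0.84,0,0.72],[0,0,0]],
  [[-0.84,0,0.72],[0,0,0]],
])

```text
time_s: 12.73
tool_pos: [0.5682, 0.0468, 0.211]
ee_rot: [0.0, 0.974, -0.226, 0.005]
ft_force: [6.1, -4.1, -4.6]
gripper_width: 0.27
grip_force: 89.1
```

```bash
cat > l.py <<'E'
from e import *
p0=json.load(open("nest.json"));s=manip.read_state();R=Ro.from_euler("z",p0[2]).inv()
print("tcp in nest",R.apply(np.array(s["tool_pos"])-[p0[0],p0[1],0])*1000,"force nest",R.apply(s["ft_force"]),s["gripper_width"],s["grip_force"],s["time_s"])
deg=np.degrees(p0[2])-180
for m in [(8,0,12),(1,0,12)]: goto(X(p0,m)+[0,0,.1765],deg)
E
python3 l.py
```

```text
tcp in nest [  7.445  -0.851 210.963] force nest [-7.335  0.998 -4.616] 0.2702647838901071 89.06551837921143 12.7333
shift [-0.019  0.022  0.561] turn [-0.02  -0.088  0.009] rows> 0.5392310612184162
shift [0.156 0.023 0.563] turn [-0.02  -0.088  0.009] rows> 0.560788883728951
```

Request:
step_arm([
  [[0,0,0.12],[0,0,0]],
  [[0,0,0.24],[0,0,0]],
  [[0,0,0.36],[0,0,0]],
  [[0,0,0.44],[0,0,0]],
  [[0,0,0.44],[0,0,0]],
  [[0,0,0.44],[0,0,0]],
])

```text
time_s: 13.23
tool_pos: [0.569, 0.0466, 0.1934]
ee_rot: [-0.0, 0.974, -0.226, 0.005]
ft_force: [7.8, -3.9, -5.2]
gripper_width: 0.264
grip_force: 89.1
```

```bash
python3 l.py
```

```text
tcp in nest [  6.65   -1.087 193.379] force nest [-8.709  0.074 -5.176] 0.26419509707043676 89.13299918174744 13.2333
shift [-0.035  0.027  0.122] turn [-0.027 -0.097  0.005] rows> 0.1241628706221292
shift [0.14  0.028 0.123] turn [-0.027 -0.097  0.005] rows> 0.18089468058212835
```

Request:
step_arm([
  [[0,0,0.04],[0,0,0]],
  [[0,0,0.08],[0,0,0]],
  [[0,0,0.1],[0,0,0]],
  [[0,0,0.1],[0,0,0]],
  [[0,0,0.1],[0,0,0]],
])

```text
time_s: 13.65
tool_pos: [0.5693, 0.0466, 0.1898]
ee_rot: [-0.0, 0.974, -0.226, 0.006]
ft_force: [7.7, -3.9, -1.6]
gripper_width: 0.272
grip_force: 89.2
```

```bash
python3 l.py
```

```text
tcp in nest [  6.419  -1.164 189.824] force nest [-8.628  0.148 -1.567] 0.27206364210068495 89.19460415840149 13.65
shift [-0.04   0.029  0.033] turn [-0.03  -0.105  0.005] rows> 0.09170001963458892
shift [0.135 0.029 0.035] turn [-0.03  -0.105  0.005] rows> 0.1366488929644124
```

Request:
step_arm([
  [[0,0.02,0.02],[0,-0.05,0]],
  [[0,0.02,0.04],[0,-0.1,0]],
  [[0,0.02,0.05],[0,-0.1,0]],
  [[0,0.02,0.05],[0,-0.1,0]],
])

```text
time_s: 13.98
tool_pos: [0.5693, 0.0458, 0.1887]
ee_rot: [-0.002, 0.974, -0.226, 0.001]
ft_force: [6.4, -2.7, 3.8]
gripper_width: 0.269
grip_force: 90.2
```

```bash
python3 l.py
```

```text
tcp in nest [  6.037  -0.497 188.712] force nest [-6.919 -0.357  3.774] 0.26918528928580204 90.22832036018372 13.9833
shift [-0.049  0.012  0.005] turn [-0.034 -0.018  0.006] rows> 0.04883221677591891
shift [0.126 0.013 0.005] turn [-0.034 -0.018  0.006] rows> 0.12147588883837153
```

The block is on the floor (vertical force rising). Slide to the anvil.

Request:
step_arm([
  [[0.04,0.01,0.02],[0,0,0]],
  [[0.08,0.01,0.03],[0,0,0]],
  [[0.12,0.01,0.03],[0,0,0]],
  [[0.15,0.01,0.03],[0,0,0]],
  [[0.15,0.01,0.03],[0,0,0]],
])

```text
time_s: 14.4
tool_pos: [0.571, 0.0451, 0.1886]
ee_rot: [-0.002, 0.974, -0.226, -0.004]
ft_force: [-11.3, 5.9, 27.2]
gripper_width: 0.272
grip_force: 93.2
```

```bash
python3 l.py
```

```text
tcp in nest [  4.185  -0.573 188.647] force nest [12.737 -0.359 27.183] 0.2720836304837734 93.1752347946167 14.4
shift [-0.095  0.014  0.004] turn [-0.027  0.079  0.008] rows> 0.09259162238273712
shift [0.08  0.014 0.003] turn [-0.027  0.079  0.008] rows> 0.07767535585481757
```

Request:
step_arm([
  [[0,0,-0.03],[0,0,0]],
  [[0,0,-0.04],[0,0,0]],
  [[0,0,-0.04],[0,0,0]],
])

```text
time_s: 14.65
tool_pos: [0.5737, 0.0435, 0.1887]
ee_rot: [-0.002, 0.974, -0.226, 0.0]
ft_force: [4.1, -0.8, 7.2]
gripper_width: 0.274
grip_force: 90.4
```

```bash
python3 l.py
```

```text
tcp in nest [  1.063  -0.339 188.705] force nest [-4.036 -1.053  7.156] 0.27385341476579783 90.39162039756775 14.65
shift [-0.173  0.008  0.005] turn [-0.033  0.002  0.008] rows> 0.16663201175328943
shift [0.002 0.008 0.005] turn [-0.033  0.002  0.008] rows> 0.028325881443183116
```

Request:
step_arm([
  [[0.02,0,0],[0,0,0]],
  [[0.03,0,0],[0,0,0]],
  [[0.03,0,0],[0,0,0]],
], newtons=20)

```text
time_s: 14.9
tool_pos: [0.5741, 0.0433, 0.1887]
ee_rot: [-0.002, 0.974, -0.226, -0.001]
ft_force: [0.4, 2.0, 10.8]
gripper_width: 0.268
grip_force: 91.0
```

```bash
python3 l.py
```

```text
tcp in nest [  0.615  -0.388 188.669] force nest [ 0.504 -1.947 10.816] 0.26766868104592606 90.99664449691772 14.9
shift [-0.185  0.01   0.005] turn [-0.029  0.026  0.008] rows> 0.17739217167748894
shift [-0.01   0.01   0.004] turn [-0.029  0.026  0.008] rows> 0.033698248118726806
```

Request:
step_arm([
  [[0,0,0],[0,0,0]],
  [[0,0,0],[0,0,0]],
  [[0,0,0],[0,0,0]],
  [[0,0,0],[0,0,0]],
  [[0,0,-0.3],[0,0,0]],
  [[0,0,-1.0],[0,0,0]],
  [[0,0,-1.9],[0,0,0]],
  [[-0.3,0,-2.8],[0,0,0]],
  [[-0.6,0,-3.2],[0,0,0]],
  [[-0.6,0,-3.2],[0,0,0]],
], jaw=-0.2, newtons=20)

```text
time_s: 15.73
tool_pos: [0.5513, 0.0546, 0.3172]
ee_rot: [-0.002, 0.974, -0.225, -0.002]
ft_force: [0.3, -0.2, -0.6]
gripper_width: 0.596
grip_force: 0.0
```

```bash
cat > m.py <<'E'
from e import *
import pickle
W=grab_frame("wrist");p0=json.load(open("nest.json"));s=manip.read_state();print(s["tool_pos"],s["ft_force"],s["gripper_width"],s["time_s"])
for r in finder.cut_out(W,"block")[:3]:print(r["confidence"],r["extent"]);b=r
im=W["img"].copy();q=lambda L:np.array([proj(W,X(p0,k)) for k in L]).round().astype(int)
for z in(12,37):cv2.polylines(im,[q([(-20,-12.5,z),(20,-12.5,z),(20,12.5,z),(-20,12.5,z)])],True,(255,0,0))
cv2.polylines(im,[q([(-36,-14,24),(-20,-14,24),(-20,14,24),(-36,14,24)])],True,(0,255,0))
for k in("carriage_face","anvil_face","cover_knob"):
    r=finder.mark_of(W,k)
    if r:print(k,r[0]["at"],r[0]["confidence"])
print("pred carriage@16mm",proj(W,X(p0,(20,0,61.5))),"at0",proj(W,X(p0,(4,0,61.5))),"anvil",proj(W,X(p0,(-20,0,24))))
W2=dict(W);W2["img"]=im;c=q([(0,0,30)])[0];save(W2,"w8.png",(max(0,c[0]-110),max(0,c[1]-130),c[0]+110,c[1]+70),3)
T=grab_frame("top")
for k in("vial","loupe","mirror"):print(k,[r["at"] for r in finder.mark_of(T,k)])
E
python3 m.py
```

```text
[0.551 0.054 0.315] [-0.    -0.473 -0.086] 0.6025979575041993 15.7833
0.88 [240.7, 118.6, 274.3, 177.4]
carriage_face [260.6, 179.2] 0.67
anvil_face [258.4, 120.4] 0.8
pred carriage@16mm [260.078 184.567] at0 [260.195 161.88 ] anvil [260.045 119.579]
vial [[189.7, 241.2], [209.0, 211.4], [267.8, 178.2]]
loupe [[197.3, 152.1]]
mirror [[327.3, 177.7]]
```

```bash
ls pics
```

```text
blk.png
side1.png
top1.png
w1.png
w2.png
w3.png
w4.png
w5.png
w6.png
w7.png
w8.png
```

```bash
cat > n.py <<'E'
from h import *
import pickle,sys
W=grab_frame("wrist");r=finder.cut_out(W,"block")[0];print(r["confidence"],r["extent"]);pickle.dump((W,r["pixels"]),open(sys.argv[1],"wb"))
E
python3 n.py A.pkl
```

```text
0.64 [239.1, 117.3, 274.3, 174.3]
```

Request:
step_arm([
  [[0,0.7,0],[0,0,0]],
  [[0.2,1.4,0.2],[0,0,0]],
  [[0.4,2,0.4],[0,0,0]],
  [[0.4,2,0.4],[0,0,0]],
  [[0.4,2,0.4],[0,0,0]],
])

```text
time_s: 16.7
tool_pos: [0.5304, -0.026, 0.2962]
ee_rot: [-0.001, 0.974, -0.227, -0.006]
ft_force: [1.1, 0.8, -0.1]
gripper_width: 0.597
grip_force: 0.0
```

```bash
python3 n.py B.pkl
cat > o.py <<'E'
import re
s=open("i.py").read().split("for dims in")[0]
exec(s)
from d import X
p0=json.load(open("nest.json"));R=Ro.from_euler("z",p0[2]).inv()
def tc(p,h=.013):return iou([p[0],p[1],p[2]+.012,p[3]],(.04,.025,h))
x0=np.array([p0[0],p0[1],.012,p0[2]])
print("expected pose",tc(x0))
for dz in(0,.004,.008,.012):print("raised",dz,tc(x0+[0,0,dz,0]))
f=lambda z:-sum(tc(x0+np.array([z[0],z[1],z[2],z[3]*10])/100))
S=np.vstack([np.zeros(4),np.eye(4)*.5]);r=minimize(f,np.zeros(4),method="Nelder-Mead",options=dict(initial_simplex=S))
d=r.x/100;d[3]*=10;print("offset nest mm",R.apply([d[0],d[1],d[2]])*1000,"yaw deg",np.degrees(d[3]),-r.fun/2)
E
python3 o.py
```

```text
0.84 [497.6, 129.7, 512.0, 158.2]
expected pose [np.float64(0.849724807653517), np.float64(0.0)]
raised 0 [np.float64(0.849724807653517), np.float64(0.0)]
raised 0.004 [np.float64(0.821737915618888), np.float64(0.0)]
raised 0.008 [np.float64(0.7932932118846238), np.float64(0.0)]
raised 0.012 [np.float64(0.7657069435703797), np.float64(0.0)]
offset nest mm [-1.157 -1.607  0.929] yaw deg 0.3084190639692592 0.48016368006328153
```

```bash
cat > n.py <<'E'
from d import *
import pickle
p0=json.load(open("nest.json"))
W=grab_frame("wrist");c=proj(W,X(p0,(0,0,30)));print("expected px",c)
for r in finder.cut_out(W,"block"):
    ys,xs=np.nonzero(r["pixels"]);print(r["confidence"],r["extent"])
    if np.hypot(xs.mean()-c[0],ys.mean()-c[1])<20:pickle.dump((W,r["pixels"]),open(sys.argv[1],"wb"));print("saved");break
E
python3 n.py B.pkl; python3 o.py
```

```text
expected px [147.184 173.31 ]
0.86 [123.1, 142.7, 170.7, 203.7]
saved
expected pose [np.float64(0.849724807653517), np.float64(0.8898666919683097)]
raised 0 [np.float64(0.849724807653517), np.float64(0.8898666919683097)]
raised 0.004 [np.float64(0.821737915618888), np.float64(0.855608728505026)]
raised 0.008 [np.float64(0.7932932118846238), np.float64(0.7563166880068288)]
raised 0.012 [np.float64(0.7657069435703797), np.float64(0.6665806092862533)]
offset nest mm [-0.577 -1.368 -0.695] yaw deg 0.2527863634403979 0.9317533366105215
```

The fit puts the block at nest offset (-0.6, -1.4, -0.7) mm with yaw 0.25°. It is flat on the floor, against the anvil, with the carriage behind it and the bystanders unmoved. Handing in.

```bash
python3 -c "
from cell import manip
print(manip.hand_in())"
```

```text
the job is handed in; nothing more can be done
None
```

The job is handed in (no verdict came back): the cover is swung about 1.2 rad aside, and the 40 mm block is clamped flat between anvil and carriage, within about 1.5 mm of its place by the last camera fit, with the vial, loupe and mirror mount untouched.

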